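# Rinse a tumbler on the press-down glass rinser

## Task

Rinse the amber tumbler on the glass rinser: take it off the draining mat with a light grip (it is thin glass: grip it with no more than 40 N), keep it mouth down and lower it gently, centred, onto the rinser's black star. With the rim of the glass press the star about 10 mm down of its 15 mm spring travel, never onto its stop, and hold it there steadily for two seconds or more. Finish while still gripping the glass and holding the star pressed; nothing is put down or let go, and everything else stays where it stands.

Things in the scene. Friction and masses are not known exactly. Their poses are not given: they have to be found in the camera images.
- amber_tumbler: The tumbler to rinse: straight thin-walled amber glass, outside diameter 58 mm, 120 mm tall, wall 3 mm, about 160 g, standing upside down on the mat. Origin: centre of its mouth (its lower end as it stands); z points up from there to its closed base 120 mm above.
- green_tumbler: A like tumbler of green glass, same size, also upside down on the mat, about 100 mm from the amber one (which of the two stands nearer the robot varies); it has been rinsed and stays. Origin and axes as for the amber one.
- rinser: Glass rinser fixed to the worktop: round steel drip dish, 120 mm across and 22 mm high, with a black six-armed star 99 mm across above it. Origin: centre of its underside on the worktop, z up.
- star_centre (a point): Centre of the black star, on the flat top of its arms, 48 mm above the worktop when not pressed; it sinks with the star, straight down. The rim of a glass rests on the arms, round the steel nozzle in the middle (22 mm across, 10 mm higher than the arms); the arms' upturned tips stand 9 mm above the arms, from 45 to 50 mm out from the centre.
- spray_star (a joint): Travel of the star: 0 at rest, grows as it is pressed straight down, 0.015 m at its stop. Its spring starts to give at 3 N (a glass merely standing on it does not open it), takes 8 N at 10 mm and 10.5 N at the stop.
- mat: Grey ribbed silicone draining mat, fixed, 210 x 130 mm, long along its x, which runs front to back; the glasses stand 6 mm above the worktop on it. Origin: centre of its underside.
- mug: Light grey-white mug, greenish inside, 80 mm across, 91 mm tall, on the right; stays. Origin under its middle.
- creamer: White ribbed jug, 155 mm tall, left of the sink; stays. Origin under its middle.
Not all that is in view belongs to the job. There is more than one size of the amber_tumbler; the job needs the largest.

How it is judged:
On the way, in this order (a step that is already met when the one before it is completed fails the run):
1. the amber tumbler is lifted 30 mm or more off the mat (height (world z) of amber_tumbler above 0.036 m), for 0.1 s.
2. its rim, centred within 10 mm, holds the star 7 to 13 mm down for two seconds, gripped by the fingers (value of joint spray_star between 0.007 and 0.013 m and horizontal distance between amber_tumbler and star_centre below 0.01 m and z of amber_tumbler in the frame of star_centre between -0.004 and 0.004 m and angle between amber_tumbler's own z axis and vertical below 0.12 rad and contact force between amber_tumbler and rinser above 3 N and contact force between the fingers and amber_tumbler above 11 N and contact force between each of the arm, the fingers and rinser below 0.5 N), for 2 s.
At the end, for the whole second after the job is handed in: The star is held 7 to 13 mm down by the amber tumbler's rim alone, which sits on the arms within 10 mm of the centre and within 7 degrees of level; the fingers still grip the glass and do not touch the rinser; all is still; no other thing has moved 20 mm (all of step 2 and linear speed of amber_tumbler below 0.01 m/s and distance of each of green_tumbler, mug, creamer from where it was at the start of the episode below 0.02 m); the arm keeps its last pose, push and grip.
It fails at once if the glass is squeezed too hard (over 50 N a side, 100 N summed over both fingers) (contact force between the fingers and amber_tumbler above 100 N).
It fails at once if the star is driven onto its stop (14.5 mm or more) (value of joint spray_star above 0.0145 m).
It fails at once if the glass is knocked or pressed hard on the rinser (over 25 N) (contact force between amber_tumbler and rinser above 25 N).
It fails at once if the amber tumbler tips more than 30 degrees from mouth-down (angle between amber_tumbler's own z axis and vertical above 0.52 rad).
It fails at once if another thing is pushed 20 mm or more or tipped (distance of any of green_tumbler, mug, creamer from where it was at the start of the episode above 0.02 m or angle between any of green_tumbler, mug, creamer's own z axis and vertical above 0.3 rad).
It also fails if it takes over 42 s, if anything falls off the work surface, if the arm or the gripper's body presses on something with over 40 N, if the wrist force passes 120 N, or if a joint passes its speed limit or range.

## Robot

A 6-joint arm with a two-finger parallel gripper is mounted at the origin on a cart in front of the work surface, level with it; the furniture and walls round the work are solid. World frame = base frame: x ahead of the robot, y to its left, z up, the work surface at z = 0. Lengths are in m, angles in rad, forces in N, time in s.
With the tool pointing down it reaches from about 0.425 to 0.95 m from the base axis. Payload 3.5 kg.
Tool frame: the origin (TCP) lies between the finger pads; the fingertips stand 19 mm ahead of it and the grasp point (between the pads) is the TCP; y points along the fingers, z is the direction in which the jaws open and shut, and the axes are right-handed (so a half turn about y gives the same grasp; the last joint's range is limited). The gripper opens to 85 mm and grips with 20 to 120 N. Pads are 22 mm wide; open, the fingers measure 114 mm over their backs; the gripper's body (76 mm by 85 mm) begins 54 mm behind the grasp point. The pads swing forward as they close: fully open they stand 13 mm farther back than shut.
Start: joints at [-1.486, 0.286, 1.577, -0, 1.279, -0.15], TCP at [0.157, -0.656, 0.25] pointing down, gripper open.
Joint ranges: [-2.77, 2.77], [-0.9, 2.22], [0.21, 2.48], [-1.53, 4.67], [0.24, 2.81], [-2.84, 2.84]. Speed limits (rad/s): [2.79, 2.79, 3.14, 3.14, 3.14, 3.14].

## Interface

Orientations are given as a unit quaternion [x, y, z, w].
In Python, from plant import get_state, read_camera, camera_model, sign_off gives the robot as it stands.
- The arm moves only by the tool carry_out, never from a script. Its argument "moves" is a list of rows, each a list of 7 numbers: the turn, a rotation vector about the tool's x, y, z in rad, then the shift along the tool's x, y, z in m, then the closure, from -1 (fully open) to 1 (shut). In form: [[wx, wy, wz, dx, dy, dz, jaw], ...]. A call has 1 to 10 rows; each row shifts and turns the commanded pose from where the row before left it, along the tool's axes as they then stand; what a row does not reach is not made up. A row lasts 1/8 s, in which the tool goes at most 62.5 mm and 10.7 degrees, less where a joint would pass 70% of its speed; a pose out of reach is approached as far as the arm can. A call is refused whole if a number of a shift passes 0.0625 or a number of a turn 0.188, either way. A call with a gripper value outside its range is refused whole. The fingers move at their own pace and stop on an object; "squeeze" is the grip in N (left out, the last holds). Time passes only in rows, so rows that do not move let the fingers close. It gives the time, the measured TCP pose, the force and the opening at its end, in the units of the state.
- get_state(): the state, without advancing time (a new reading comes with each control period).
- read_camera(name): name is "side" or "top" or "wrist"; returns the picture (400x640x3 uint8, blue, green, red); there is no depth.
- camera_model(name): a dict with "camera_matrix" (3x3 intrinsics, pixels), "D" ([k1, k2, p1, p2, k3] as OpenCV has them; the pictures are not rectified), "pose" (4x4, takes a point from camera to world coordinates). Camera axes: x right, y down, z forward; pixel columns grow to the right and rows downward; lengths in m; the calibration is good to about 2 mm. A picture is of the moment at which its call begins: read the wrist's pose just before it. camera_model takes no time and is no camera call; for the wrist camera it gives the pose at the moment of the call.
- sign_off(): hands the job in, once; it reports no verdict.
The state is a dict: "time": time; "qpos": joint angles; "dq": joint speeds; "joint_efforts": joint torques, N m; "eef_pos": TCP position; "tcp_rot": TCP orientation; "contact_force": force on the tool from outside, world axes, zero at the start; "wrist_torque": the same for the moment, N m; "opening": opening from 0.0 (shut) to 1.0 (fully open).
Only numpy, scipy, OpenCV 4.12 (cv2) and the standard library are available. Lean on these libraries where they do the work, as an engineer would, in place of code of your own. Each camera call takes 0.05 s, during which the arm holds its last target. There are 200 camera calls.

## Working session

There is one attempt and no reset: what is moved stays moved. The work goes in short steps, Python scripts to look and compute and a tool call to move; the robot and the scene stay as the last step left them, time stands still between calls to the robot, and variables do not carry over. Pictures are saved under pics/ and viewed, about 8 in all and at most 12, crops included, and the job is handed in when it is done.

Besides the shell and the picture viewer there is one more tool, called after ">>>" as name(argument=value, ...) on one line, values as JSON. carry_out: Moves the arm, as the interface text tells. Its arguments: {"type":"object","properties":{"moves":{"type":"array","items":{"type":"array","items":{"type":"number"}}},"squeeze":{"type":"number"}},"required":["moves"]}

```bash
mkdir -p pics; python3 - <<'E'
from plant import *
import cv2,numpy as np
s=get_state();print(s)
for n in("top","side"):
    cv2.imwrite(f"pics/{n}0.png",read_camera(n))
    m=camera_model(n);print(n,np.round(m["camera_matrix"],1).tolist(),np.round(m["D"],3).tolist(),np.round(m["pose"],3).tolist())
E
```

```text
{'time': 0.0, 'qpos': array([-1.48600264e+00,  2.87185059e-01,  1.57816234e+00, -3.95474270e-05,
        1.27857556e+00, -1.49988226e-01]), 'dq': array([-1.06960801e-03, -4.55143791e-04,  8.14706103e-04,  3.57380164e-05,
        8.12726213e-04, -3.02113196e-05]), 'joint_efforts': array([-3.04031873e-04, -4.05984235e+01, -2.92625785e+01, -1.80251327e-04,
        5.69074255e-03, -2.82363786e-06]), 'eef_pos': array([ 0.15700219, -0.6558678 ,  0.24894212]), 'tcp_rot': array([-0.08280791,  0.70306312, -0.70141535,  0.08283486]), 'contact_force': array([ 0.15423712, -0.10694247, -0.28170815]), 'wrist_torque': array([-0.03756486, -0.01348164,  0.05896352]), 'opening': 1.0026211749678748}
top [[410.6, 0.0, 326.7], [0.0, 410.6, 192.4], [0.0, 0.0, 1.0]] [0.033, 0.0, 0.0, 0.0, 0.0] [[-0.292, -0.874, 0.389, -0.207], [-0.956, 0.266, -0.121, 0.171], [0.002, -0.407, -0.913, 1.677], [0.0, 0.0, 0.0, 1.0]]
side [[509.4, 0.0, 315.9], [0.0, 509.4, 203.9], [0.0, 0.0, 1.0]] [0.017, 0.0, 0.0, 0.0, 0.0] [[-0.281, -0.562, 0.778, -1.019], [-0.96, 0.155, -0.235, 0.406], [0.011, -0.812, -0.583, 1.149], [0.0, 0.0, 0.0, 1.0]]
```

View pics/top0.png

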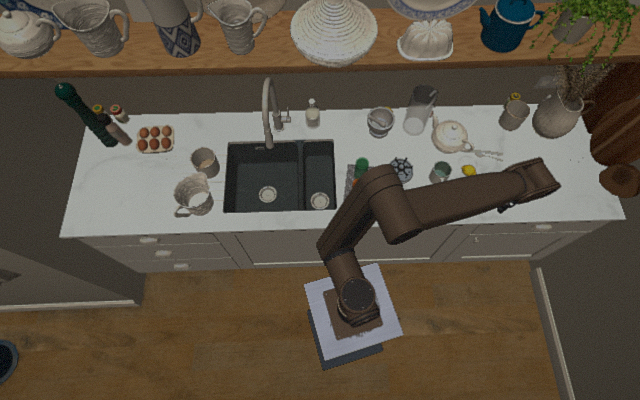

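View pics/side0.png

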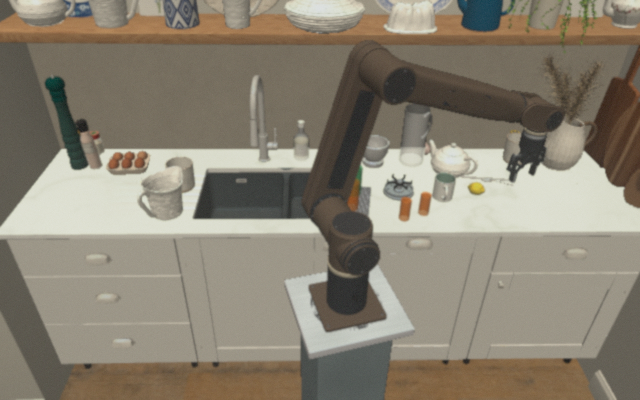

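Top: rinser at (401,168), green glass (361,165), amber partly hidden behind the arm (355,180). Side: small amber glasses at (405,208) and (425,203), and a partly hidden amber on the mat at (352,195). I'll enlarge both.

```bash
python3 - <<'E'
import cv2,numpy as np
a=cv2.imread("pics/top0.png")[135:210,330:490];b=cv2.imread("pics/side0.png")[155:230,330:490]
cv2.imwrite("pics/c0.png",cv2.resize(np.vstack([a,b]),None,fx=4,fy=4,interpolation=cv2.INTER_CUBIC)[:600])
E
```

```text
(no output)
```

View pics/c0.png

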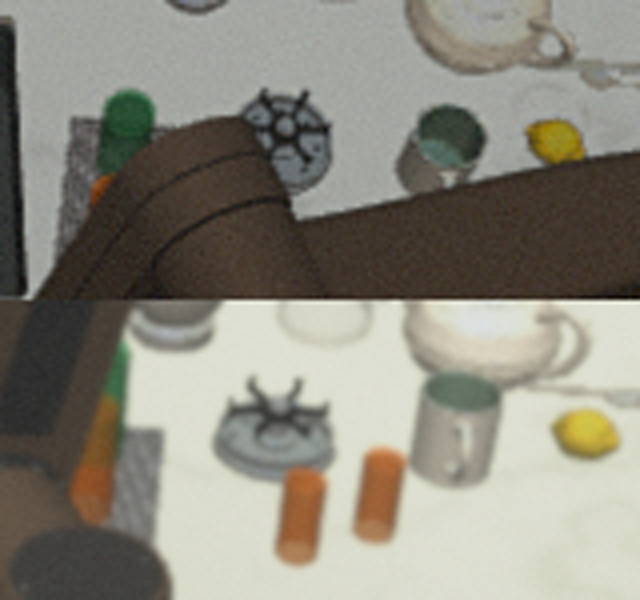

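The amber glass on the mat (crop (95,480), standing in front of the green one) is the target. The two at side (405,208) and (425,203) are off the mat and smaller.

```bash
cat > h.py <<'E'
from plant import *
import cv2,numpy as np
from scipy.spatial.transform import Rotation as R
def ray(m,uv):
    K,D,T=[np.array(m[k]) for k in("camera_matrix","D","pose")]
    p=cv2.undistortPoints(np.array([[uv]],float),K,D)[0,0]
    return T[:3,3],T[:3,:3]@np.array([p[0],p[1],1])
def onz(m,uv,z):
    o,d=ray(m,uv); return np.round(o+d*(z-o[2])/d[2],4)
def proj(m,P):
    T=np.linalg.inv(np.array(m["pose"]));r=cv2.Rodrigues(T[:3,:3])[0]
    return cv2.projectPoints(np.array(P,float).reshape(-1,1,3),r,T[:3,3],np.array(m["camera_matrix"]),np.array(m["D"]))[0][:,0]
E
python3 - <<'E'
from h import *
t=camera_model("top");s=camera_model("side")
print("star",onz(t,(401.5,166.5),.058),onz(s,(399.3,181.3),.058))
print("green top",onz(t,(362.3,162),.126))
print("amber side edge bottom",onz(s,(353,285/1-100),.126), onz(s,(355,285),.006),onz(s,(353.,205),.006))
print("mat TL corner top",onz(t,(348,164.5),.003))
print("mat TR side",onz(s,(370.5,187.5),.003))
for u in((404.5,217),(424,210)): print("small foot",onz(s,(u[0],u[1]-3),0))
print("small top",onz(s,(406,198),0.1),onz(s,(426,193),.1)) 
print("mug bottom",onz(s,(442,198),0),onz(t,(442,167),.091))
S=get_state();print(R.from_quat(S["tcp_rot"]).as_matrix().round(3));w=camera_model("wrist");print(w["camera_matrix"],np.round(w["pose"],3))
E
```

```text
star [ 0.506  -0.3976  0.058 ] [ 0.4946 -0.3918  0.058 ]
green top [ 0.5453 -0.2214  0.126 ]
amber side edge bottom [ 0.4223 -0.1693  0.126 ] [ 0.0518 -0.0499  0.006 ] [ 0.4603 -0.1897  0.006 ]
mat TL corner top [ 0.6118 -0.1854  0.003 ]
mat TR side [ 0.5595 -0.3006  0.003 ]
small foot [ 0.3614 -0.3607  0.    ]
small foot [ 0.3827 -0.452   0.    ]
small top [ 0.3284 -0.3394  0.1   ] [ 0.3382 -0.4234  0.1   ]
mug bottom [ 0.4189 -0.5477  0.    ] [ 0.4379 -0.5527  0.091 ]
[[-0.973 -0.     0.233]
 [-0.233  0.002 -0.973]
 [-0.    -1.    -0.002]]
[[354.48449718   0.         320.32294233]
 [  0.         354.48449718 201.04604726]
 [  0.           0.           1.        ]] [[ 0.231 -0.935 -0.269  0.225]
 [-0.973 -0.223 -0.063 -0.639]
 [-0.002  0.277 -0.961  0.372]
 [ 0.     0.     0.     1.   ]]
```

>>> carry_out(moves=[[0,0,0,-0.028,-0.004,-0.0275,-1],[0,0,0,-0.028,-0.004,-0.0275,-1],[0,0,0,-0.028,-0.004,-0.0275,-1],[0,0,0,-0.028,-0.004,-0.0275,-1],[0,0,0,-0.028,-0.004,-0.0275,-1],[0,0,0,-0.028,-0.004,-0.0275,-1],[0,0,0,-0.028,-0.004,-0.0275,-1],[0,0,0,-0.028,-0.004,-0.0275,-1],[0,0,0,-0.028,-0.004,-0.0275,-1],[0,0,0,-0.028,-0.004,-0.0275,-1]], squeeze=30)

```text
time: 1.35
eef_pos: [0.3658, -0.3225, 0.29]
tcp_rot: [-0.083, 0.702, -0.702, 0.083]
contact_force: [-0.3, -0.2, -0.1]
opening: 1.004
```

>>> carry_out(moves=[[0,0,0,-0.028,0,-0.0275,-1],[0,0,0,-0.028,0,-0.0275,-1],[0,0,0,-0.02,0,-0.02,-1],[0,0,0,0,0,0,-1],[0,0,0,0,0,0,-1]])

```text
time: 1.98
eef_pos: [0.4215, -0.2336, 0.29]
tcp_rot: [0.083, -0.702, 0.702, -0.083]
contact_force: [-1.0, 0.7, 0.2]
opening: 0.996
```

```bash
python3 - <<'E'
from h import *
import pickle
S=get_state();print(S["eef_pos"],S["qpos"].round(2),R.from_quat(S["tcp_rot"]).as_matrix().round(3).tolist(),S["contact_force"])
w=camera_model("wrist");i=read_camera("wrist");cv2.imwrite("pics/w1.png",i);pickle.dump(w,open("w1.pkl","wb"))
cv2.imwrite("pics/top1.png",read_camera("top"));cv2.imwrite("pics/side1.png",read_camera("side"))
E
```

```text
[ 0.42152402 -0.23356854  0.29000997] [-0.72 -0.18  1.99 -0.    1.33  0.62] [[-0.973, -0.001, 0.233], [-0.233, -0.0, -0.973], [0.001, -1.0, -0.0]] [-0.99519314  0.67239675  0.2052706 ]
```

View pics/w1.png

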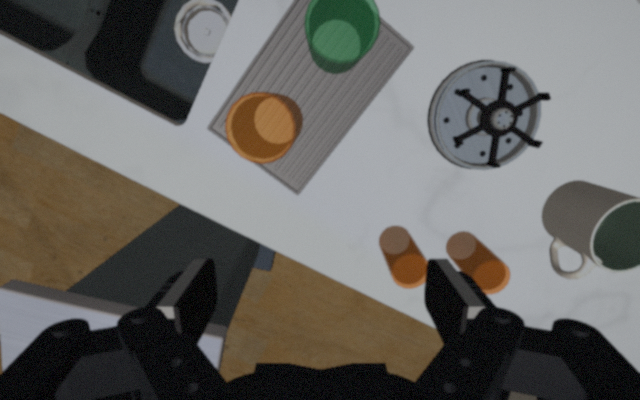

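Wrist view: the amber glass on the mat shows its upper base ring centred at about (262,127). The green ring is at (342,20), the nozzle at (502,119), and the small ambers at (405,265) and (480,270). The amber on the mat is the largest. I'll locate it and check with an overlay.

```bash
cat >> h.py <<'E'
def circ(c,r,z):
    a=np.linspace(0,2*np.pi,60);return np.c_[c[0]+r*np.cos(a),c[1]+r*np.sin(a),0*a+z]
def draw(i,m,c,r,z,col):
    cv2.polylines(i,[np.round(proj(m,circ(c,r,z))*16).astype(int)],True,col,1,cv2.LINE_AA,4)
E
python3 - <<'E'
from h import *
import pickle
w=pickle.load(open("w1.pkl","rb"));i=cv2.imread("pics/w1.png")
A=onz(w,(262,127.5),.126);A2=onz(w,(276,121),.006);G=onz(w,(342.5,22),.126);N=onz(w,(502,119),.058)
L=onz(w,(486.5,118),.022)
print("amber",A,A2,"green",G,"nozzle",N,"dish",L)
c=[onz(w,p,.003) for p in((211,126),(299,193),(412,46))];print("mat",c)
m=c[2]-c[1];print("mat yaw",np.degrees(np.arctan2(m[1],m[0])))
d=G-A;print("A->G",np.degrees(np.arctan2(d[1],d[0])),np.linalg.norm(d))
T,Sd=camera_model("top"),camera_model("side")
ims=[]
for n,f,mm,sl in((0,"w1",w,(slice(0,300),slice(200,600))),(1,"side1",Sd,(slice(150,240),slice(320,440))),(2,"top1",T,(slice(130,220),slice(330,450)))):
    j=cv2.imread(f"pics/{f}.png")
    k=1
    for C in(A,G):
        draw(j,mm,C,.029,.126,(255,0,0));draw(j,mm,C,.029,.006,(255,0,255))
    draw(j,mm,N,.011,.058,(0,255,255));draw(j,mm,N,.060,.022,(255,255,0))
    ims.append(cv2.resize(j[sl],(400,300),interpolation=cv2.INTER_CUBIC))
cv2.imwrite("pics/o1.png",np.vstack([np.hstack(ims[1:]),np.hstack([ims[0],ims[0]*0])]))
E
```

```text
amber [ 0.4579 -0.1759  0.126 ] [ 0.4552 -0.1732  0.006 ] green [ 0.5479 -0.2194  0.126 ] nozzle [ 0.5141 -0.3957  0.058 ] dish [ 0.5134 -0.3968  0.022 ]
mat [array([ 0.4325, -0.1015,  0.003 ]), array([ 0.3785, -0.2165,  0.003 ]), array([ 0.5673, -0.2997,  0.003 ])]
mat yaw -23.78203042322138
A->G -25.796026494499937 0.0999612424892769
```

View pics/o1.png

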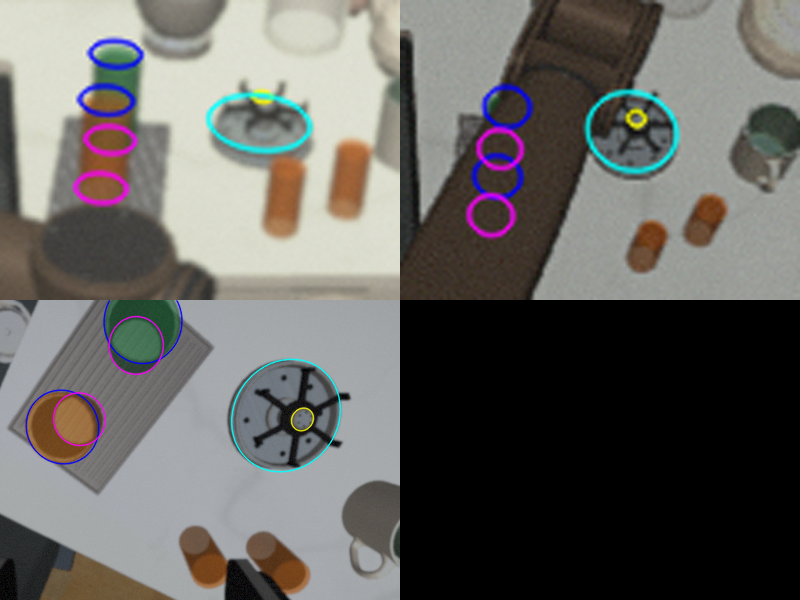

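The overlay fits the wrist view, but side and top suggest x is about 5 mm less. I'll turn the jaws across the line of glasses, hover over the amber one and look from near.

>>> carry_out(moves=[[0,0,0,-0.016,0.02,-0.017,-1],[0,0,0,-0.016,0.02,-0.017,-1],[0,0,0,-0.016,0.03,-0.016,-1],[0,0.168,0,0,0,0,-1],[0,0.168,0,0,0,0,-1],[0,0.168,0,0,0,0,-1],[0,0.168,0,0,0,0,-1],[0,0,0,0,0,0,-1],[0,0,0,0,0,0,-1],[0,0,0,0,0,0,-1]])

```text
time: 3.38
eef_pos: [0.4569, -0.1736, 0.2203]
tcp_rot: [-0.153, -0.69, 0.69, 0.153]
contact_force: [0.2, 0.0, -0.9]
opening: 0.998
```

```bash
python3 - <<'E'
from h import *
import pickle
S=get_state();print(S["eef_pos"],S["qpos"].round(2),R.from_quat(S["tcp_rot"]).as_matrix().round(3).tolist(),S["contact_force"])
w=camera_model("wrist");i=read_camera("wrist");cv2.imwrite("pics/w2.png",i);pickle.dump(w,open("w2.pkl","wb"))
cv2.imwrite("pics/top2.png",read_camera("top"));cv2.imwrite("pics/side2.png",read_camera("side"))
print("tcp-xy at z.126 in image",proj(w,[[*S["eef_pos"][:2],.126]]),np.round(w["pose"],3).tolist())
E
```

```text
[ 0.45686234 -0.17364513  0.22032375] [-0.57 -0.1   2.05 -0.    1.19  1.44] [[-0.906, -0.0, -0.423], [0.423, -0.0, -0.906], [0.0, -1.0, 0.0]] [ 0.24585788  0.03929813 -0.91735809]
tcp-xy at z.126 in image [[321.9002315  211.58158561]] [[-0.424, -0.87, -0.251, 0.52], [-0.906, 0.407, 0.117, -0.202], [0.0, 0.277, -0.961, 0.344], [0.0, 0.0, 0.0, 1.0]]
```

View pics/w2.png

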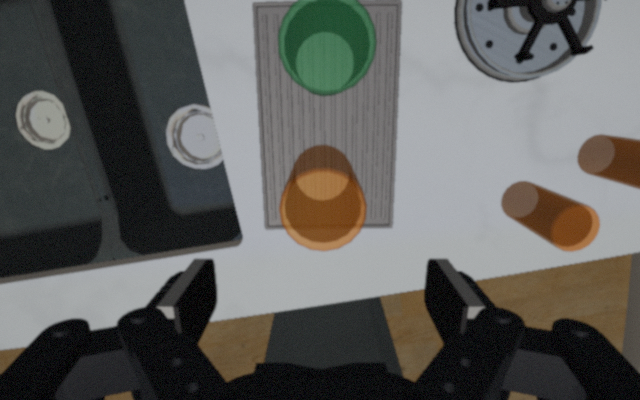

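Amber base ring centred at about (324,209) against the TCP projection at (322,212): aligned within 2 mm, with the green glass straight along the non-jaw axis. Descend and grip.

>>> carry_out(moves=[[0,0,0,-0.0015,0.03,0.001,-1],[0,0,0,0,0.03,0,-1],[0,0,0,0,0.03,0,-1],[0,0,0,0,0.025,0,-1],[0,0,0,0,0.016,0,-1],[0,0,0,0,0,0,-1],[0,0,0,0,0,0,-1]])

```text
time: 4.4
eef_pos: [0.4586, -0.1754, 0.0903]
tcp_rot: [-0.154, -0.69, 0.691, 0.153]
contact_force: [-0.4, -0.1, 0.3]
opening: 0.998
```

>>> carry_out(moves=[[0,0,0,0,0,0,-0.2],[0,0,0,0,0,0,0.0],[0,0,0,0,0,0,0.2],[0,0,0,0,0,0,0.6],[0,0,0,0,0,0,1],[0,0,0,0,0,0,1],[0,0,0,0,0,0,1]], squeeze=30)

```text
time: 5.28
eef_pos: [0.4586, -0.1756, 0.0906]
tcp_rot: [-0.154, -0.69, 0.691, 0.153]
contact_force: [-1.8, 0.0, 5.5]
opening: 0.683
```

>>> carry_out(moves=[[0,0,0,0,-0.02,0,1],[0,0,0,0,-0.03,0,1],[0,0,0,0,-0.03,0,1],[0,0,0,0,-0.03,0,1],[0,0,0,0,-0.03,0,1],[0,0,0,0,0,0,1]])

```text
time: 6.02
eef_pos: [0.4589, -0.1756, 0.2314]
tcp_rot: [-0.155, -0.69, 0.691, 0.152]
contact_force: [0.6, 0.5, -1.6]
opening: 0.679
```

>>> carry_out(moves=[[0,0,0,-0.006,0,0.014,1],[0,0,0,-0.01,0,0.025,1],[0,0,0,-0.01,0,0.025,1],[0,0,0,-0.01,0,0.025,1],[0,0,0,-0.01,0,0.025,1],[0,0,0,-0.01,0,0.025,1],[0,0,0,-0.01,0,0.025,1],[0,0,0,-0.006,0,0.012,1],[0,0,0,0,0,0,1],[0,0,0,0,0,0,1]])

```text
time: 7.28
eef_pos: [0.4487, -0.3643, 0.2292]
tcp_rot: [0.153, 0.691, -0.69, -0.153]
contact_force: [-0.4, 0.1, -0.7]
opening: 0.685
```

```bash
python3 - <<'E'
from h import *
import pickle
S=get_state();print(S["eef_pos"],S["opening"],S["contact_force"])
w=camera_model("wrist");i=read_camera("wrist");cv2.imwrite("pics/w3.png",i);pickle.dump((w,S),open("w3.pkl","wb"))
cv2.imwrite("pics/top3.png",read_camera("top"));cv2.imwrite("pics/side3.png",read_camera("side"))
E
```

```text
[ 0.44867633 -0.36427258  0.22919855] 0.6852262040962478 [-0.40428845  0.1260809  -0.73194115]
```

View pics/w3.png

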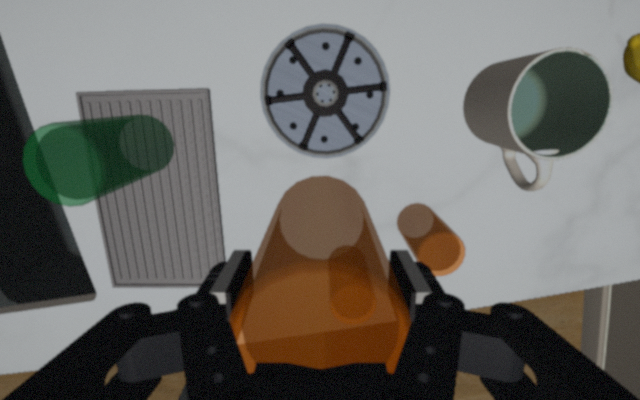

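Star hub at (325,93). The mouth of the held glass is the paler disc at about (281–364, 178–256), gripped and upright.

```bash
python3 - <<'E'
from h import *
import pickle
w,S=pickle.load(open("w3.pkl","rb"));e=S["eef_pos"];i=cv2.imread("pics/w3.png")
hub=onz(w,(325,92.5),.058);tips=np.mean([onz(w,p,.057) for p in((290,43),(349,37),(383,87),(357,138),(304,147),(269,100))],0)
print("hub",hub,"tips",tips)
for z in(.083,.084):
    p=proj(w,circ(e,.029,e[2]-z));print("mouth bbox pred",p.min(0),p.max(0))
Rm=R.from_quat(S["tcp_rot"]).as_matrix();d=tips-e;d[2]=0;print("tool delta",(Rm.T@d).round(4))
draw(i,w,e,.029,e[2]-.084,(255,0,0));draw(i,w,hub,.011,.058,(0,255,255));draw(i,w,hub,.06,.022,(255,255,0))
a=cv2.resize(i[10:270,220:420],None,fx=2,fy=2)
j=cv2.imread("pics/side3.png");m=camera_model("side")
draw(j,m,hub,.011,.058,(0,255,255));draw(j,m,hub,.06,.022,(255,255,0));draw(j,m,e,.029,e[2]+.036,(255,0,0));draw(j,m,e,.029,e[2]-.084,(255,0,255))
b=cv2.resize(j[120:235,350:450],None,fx=4,fy=4,interpolation=cv2.INTER_CUBIC)
c=np.zeros((520,800,3),np.uint8);c[:520,:400]=a;c[:460,400:]=b;cv2.imwrite("pics/o3.png",c)
E
```

```text
hub [ 0.5154 -0.3985  0.058 ] tips [ 0.51495    -0.39856667  0.057     ]
mouth bbox pred [274.84858044 170.64824053] [369.21915424 260.23860827]
mouth bbox pred [275.04879742 170.32083714] [369.00531319 259.55642786]
tool delta [-0.0746 -0.      0.003 ]
```

View pics/o3.png

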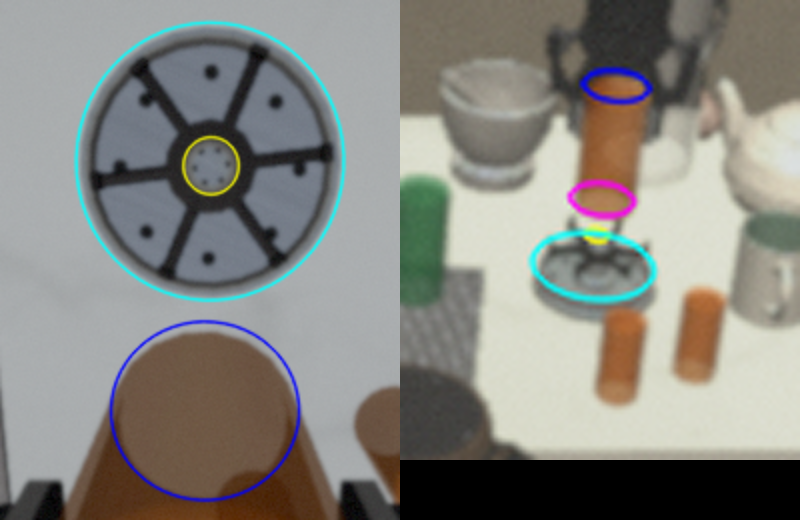

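Wrist and side overlays differ by about 2.5 px at the nozzle. I'll enlarge the unmarked side and top views to measure the star and glass there.

```bash
python3 - <<'E'
import cv2,numpy as np
j=cv2.imread("pics/side3.png")[130:205,375:425];t=cv2.imread("pics/top3.png")[140:215,370:420]
f=lambda a:cv2.resize(a,None,fx=8,fy=8,interpolation=cv2.INTER_CUBIC)
cv2.imwrite("pics/z3.png",np.hstack([f(j),f(t)]))
E
```

```text
(no output)
```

View pics/z3.png

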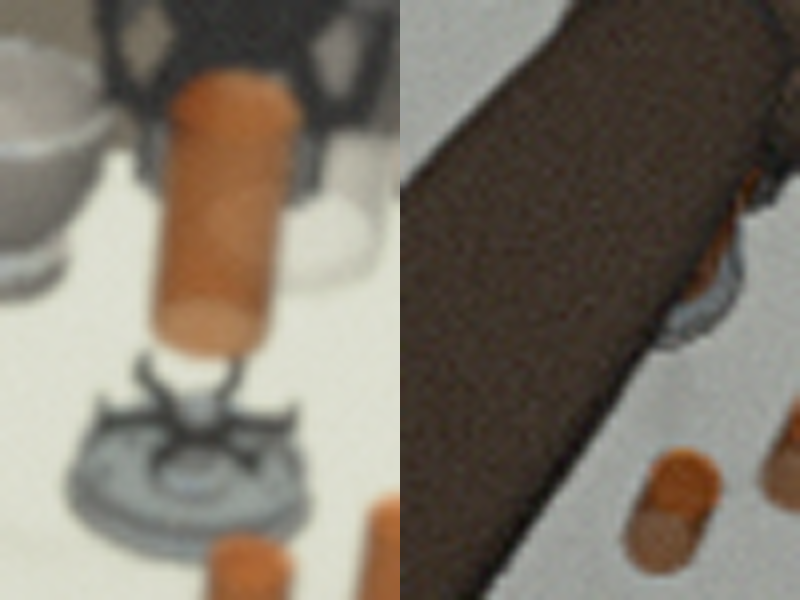

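In side pixels the nozzle is at about (399.5,180.2) and the held glass mouth at (401.4,171.0). Both sit about 1–2 px below prediction, so the bias is mostly common and star-to-glass agrees to about 3 mm. Move over the star, stop just above it and check.

>>> carry_out(moves=[[0,0,0,-0.016,0,0.001,1],[0,0,0,-0.02,0,0.001,1],[0,0,0,-0.02,0,0.001,1],[0,0,0,-0.0185,0,0,1],[0,0,0,0,0.02,0,1],[0,0,0,0,0.025,0,1],[0,0,0,0,0.025,0,1],[0,0,0,0,0.012,0,1],[0,0,0,0,0,0,1],[0,0,0,0,0,0,1]])

```text
time: 8.68
eef_pos: [0.5152, -0.3995, 0.1484]
tcp_rot: [-0.154, -0.69, 0.691, 0.153]
contact_force: [-0.7, -0.5, -1.2]
opening: 0.684
```

```bash
python3 - <<'E'
from h import *
import pickle
S=get_state();e=S["eef_pos"];print(e,S["opening"],S["contact_force"])
print(R.from_quat(S["tcp_rot"]).as_matrix().round(3).tolist())
w=camera_model("wrist");i=read_camera("wrist");s=read_camera("side");cv2.imwrite("pics/w4.png",i);cv2.imwrite("pics/s4.png",s)
m=camera_model("side");print("pred mouth, star tips centre, nozzle",proj(m,[[*e[:2],e[2]-.0846],[*e[:2],.057],[*e[:2],.058]]))
f=lambda a,k:cv2.resize(a,None,fx=k,fy=k,interpolation=cv2.INTER_CUBIC)
cv2.imwrite("pics/z4.png",np.hstack([f(s[130:205,375:425],8),f(i[:300,220:420],2)]))
E
```

```text
[ 0.51515091 -0.3995271   0.14844058] 0.6835113407423147 [-0.74060696 -0.46788047 -1.19643157]
[[-0.906, 0.001, -0.423], [0.423, -0.001, -0.906], [-0.002, -1.0, 0.001]]
pred mouth, star tips centre, nozzle [[399.12995549 177.03402952]
 [398.94573108 178.4900258 ]
 [398.97261516 178.27753984]]
```

View pics/z4.png

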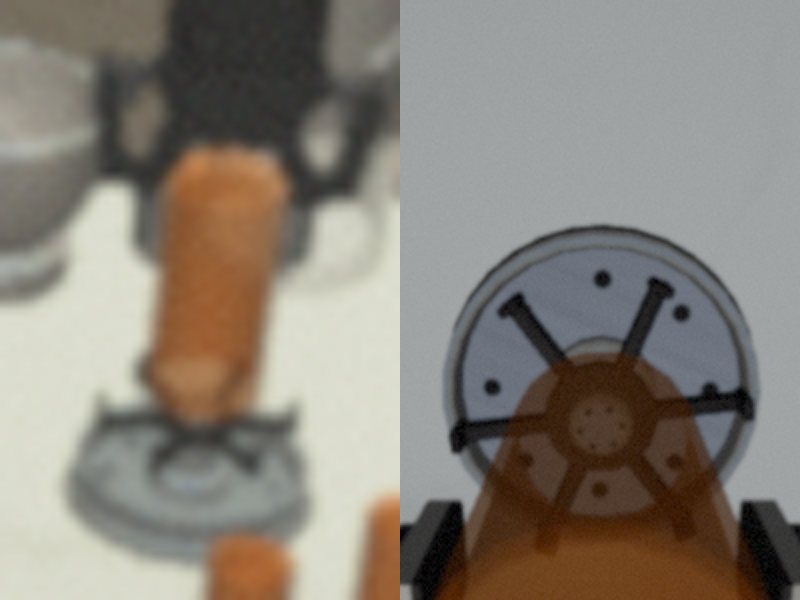

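Above the star: in the side view the rim centre (~(201,390) crop) and star (197,406) agree with coaxial to about 2.5 mm. In the wrist view the nozzle (600,423) is inside the rim disc (512–690, 352–518), within about 3 mm. The two errors have opposite signs, so I keep this position and lower gently.

>>> carry_out(moves=[[0,0,0,0,0.006,0,1],[0,0,0,0,0.005,0,1],[0,0,0,0,0.002,0,1],[0,0,0,0,0,0,1]])

```text
time: 9.28
eef_pos: [0.5146, -0.399, 0.1339]
tcp_rot: [0.153, 0.69, -0.69, -0.154]
contact_force: [0.1, 0.6, -0.5]
opening: 0.683
```

>>> carry_out(moves=[[0,0,0,0,0.0015,0,1],[0,0,0,0,0.0015,0,1],[0,0,0,0,0,0,1],[0,0,0,0,0,0,1]])

```text
time: 9.78
eef_pos: [0.515, -0.3994, 0.132]
tcp_rot: [-0.154, -0.69, 0.69, 0.153]
contact_force: [0.4, -0.3, 2.4]
opening: 0.682
```

>>> carry_out(moves=[[0,0,0,0,0.001,0,1],[0,0,0,0,0.001,0,1],[0,0,0,0,0,0,1],[0,0,0,0,0,0,1]])

```text
time: 10.28
eef_pos: [0.5149, -0.3994, 0.1296]
tcp_rot: [-0.154, -0.69, 0.69, 0.153]
contact_force: [-0.1, 0.0, 3.0]
opening: 0.68
```

Contact at TCP z ≈ 0.1325 as predicted. Press on to ~0.1226.

>>> carry_out(moves=[[0,0,0,0,0.001,0,1],[0,0,0,0,0.001,0,1],[0,0,0,0,0.001,0,1],[0,0,0,0,0.001,0,1],[0,0,0,0,0.001,0,1],[0,0,0,0,0,0,1],[0,0,0,0,0,0,1]])

```text
time: 11.15
eef_pos: [0.5149, -0.3994, 0.1248]
tcp_rot: [-0.154, -0.69, 0.69, 0.153]
contact_force: [-0.9, 0.9, 5.1]
opening: 0.685
```

>>> carry_out(moves=[[0,0,0,0,0.001,0,1],[0,0,0,0,0.0005,0,1],[0,0,0,0,0,0,1],[0,0,0,0,0,0,1],[0,0,0,0,0,0,1],[0,0,0,0,0,0,1],[0,0,0,0,0,0,1]])

```text
time: 12.02
eef_pos: [0.515, -0.3994, 0.1235]
tcp_rot: [-0.154, -0.69, 0.69, 0.153]
contact_force: [-0.2, -0.1, 5.9]
opening: 0.683
```

```bash
python3 - <<'E'
from h import *
S=get_state();e=S["eef_pos"];print(e,S["opening"],S["contact_force"],S["wrist_torque"])
w=camera_model("wrist");i=read_camera("wrist");s=read_camera("side")
F=[get_state()["contact_force"][2]]
for _ in range(5): read_camera("side");F.append(get_state()["contact_force"][2])
print(np.round(F,2))
m=camera_model("side")
f=lambda a,k:cv2.resize(a,None,fx=k,fy=k,interpolation=cv2.INTER_CUBIC)
cv2.imwrite("pics/z5.png",np.hstack([f(s[130:205,375:425],8),f(i[:300,220:420],2)]))
E
```

```text
[ 0.51500025 -0.39939832  0.12348996] 0.6831694048294769 [-0.24229264 -0.05798489  5.92777083] [0.1872764  0.08591644 0.00346891]
[6.22 5.45 6.33 6.34 5.79 6.59]
```

View pics/z5.png

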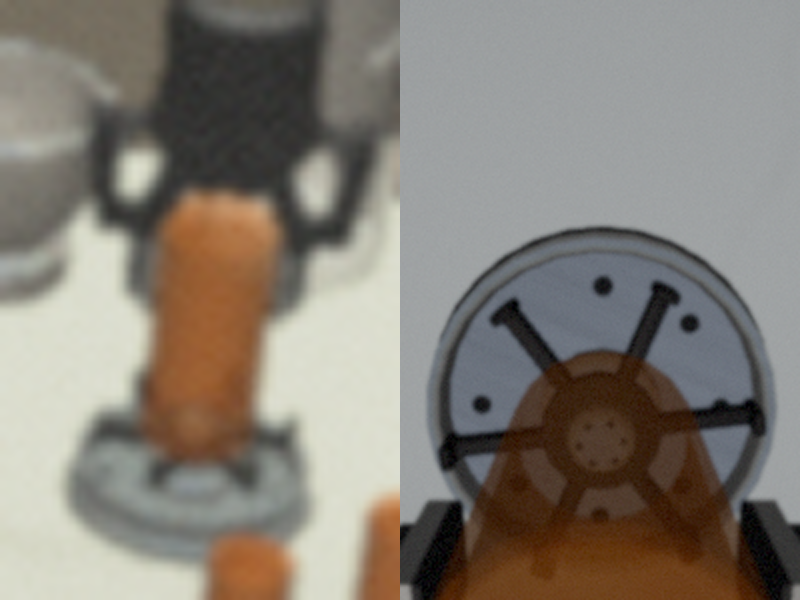

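Star pressed ~9 mm (force 6.1 + 1.6 N glass weight ≈ 7.7 N, spring predicts 7.5). The rim is concentric with the hub in the wrist view (hub (603,425), rim centre ≈ (602,436)), fingers well clear. Hold.

>>> carry_out(moves=[[0,0,0,0,0,0,1],[0,0,0,0,0,0,1],[0,0,0,0,0,0,1],[0,0,0,0,0,0,1],[0,0,0,0,0,0,1],[0,0,0,0,0,0,1],[0,0,0,0,0,0,1],[0,0,0,0,0,0,1],[0,0,0,0,0,0,1],[0,0,0,0,0,0,1]])

```text
time: 13.62
eef_pos: [0.515, -0.3994, 0.1235]
tcp_rot: [-0.154, -0.69, 0.69, 0.153]
contact_force: [-0.8, 0.2, 6.6]
opening: 0.685
```

>>> carry_out(moves=[[0,0,0,0,0,0,1],[0,0,0,0,0,0,1],[0,0,0,0,0,0,1],[0,0,0,0,0,0,1],[0,0,0,0,0,0,1],[0,0,0,0,0,0,1],[0,0,0,0,0,0,1],[0,0,0,0,0,0,1],[0,0,0,0,0,0,1],[0,0,0,0,0,0,1]])

```text
time: 14.88
eef_pos: [0.515, -0.3994, 0.1235]
tcp_rot: [-0.154, -0.69, 0.69, 0.153]
contact_force: [-0.8, 0.9, 5.8]
opening: 0.686
```

>>> carry_out(moves=[[0,0,0,0,0,0,1],[0,0,0,0,0,0,1],[0,0,0,0,0,0,1],[0,0,0,0,0,0,1]])

```text
time: 15.38
eef_pos: [0.515, -0.3994, 0.1235]
tcp_rot: [-0.154, -0.69, 0.69, 0.153]
contact_force: [-1.1, 0.4, 5.0]
opening: 0.687
```

```bash
python3 - <<'E'
from plant import *
S=get_state();print(S["time"],S["eef_pos"],S["contact_force"],S["opening"]);print(sign_off())
E
```

```text
15.375 [ 0.51497254 -0.39940324  0.1234954 ] [-1.13223946  0.37820698  4.97840802] 0.6869743712070063
the job is handed in; nothing more can be done
None
```

I took the amber tumbler off the mat with a 30 N grip, kept it mouth down, lowered it onto the star and held it pressed for over 3 s. I handed the job in at 15.4 s, still gripping and pressing. No verdict was reported.

- **Press depth:** about 9 mm, judged from tool height, with contact at tool height 0.1325 m and the hold at 0.1235 m. During the hold the force readings ran from 5.0 to 6.6 N. Adding about 1.6 N for the glass's weight gives 6.6 to 8.2 N, against roughly 7.5 N expected at that depth.
- **Stillness:** the measured tool position did not change by 0.1 mm during the hold, and the jaw opening stayed at about 0.68–0.69 (58 mm).
- **Centring:** within about 3 mm in the last wrist picture, and the fingers were well clear of the rinser.
- **Disagreement:** absolute positions from the side and top cameras differed from the wrist camera by about 5–10 mm, so I relied on the glass's position relative to the star. Just before lowering, the two views left about 2–3 mm of offset in opposite directions.
- **Not checked:** I did not look again at the green tumbler, mug and creamer after the last move. The planned path kept clear of them, and no force reading suggested a knock.

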